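# Clear the butt-cap press and hold its index plunger out

### The arm

A 6-joint arm with a two-finger parallel gripper is mounted at the origin on the work surface. World frame = base frame: x ahead of the robot, y to its left, z up, the work surface at z = 0. Lengths are in mm, angles in rad, forces in N, time in s.
With the tool pointing down it reaches from about 375 to 750 mm from the base axis. Payload 9 kg.
Tool frame: the origin (TCP) lies at the very end of the fingers, on their centre line; the grasp point (between the pads) lies 19 mm behind it; z points along the fingers, y is the line along which they close (so a half turn about z gives the same grasp; the last joint's range is limited). The gripper opens to 85 mm and grips with 20 to 120 N. Pads are 22 mm wide; open, the fingers measure 114 mm over their backs; the gripper's body (76 mm by 85 mm) begins 54 mm behind the grasp point. The pads swing forward as they close: fully open they stand 13 mm farther back than shut.
Start: joints at [-1.333, 0.104, 0.097, 1.564, 0, 1.353], TCP at [264.122, -538.773, 231.331] pointing down, gripper open.
Joint ranges: [-2.99, 2.99], [-0.84, 1.86], [-1.1, 1.16], [-1.84, 2.11], [-1.51, 1.56], [-3.14, 3.14]. Speed limits (rad/s): [2.22, 2.22, 2.57, 3.14, 3.14, 3.14].

### API

Orientations are given as a unit quaternion [w, x, y, z].
In Python, from rig import readout, vision, job gives the robot as it stands.
- The arm moves only by the tool drive_tool, never from a script. Its argument "deltas" is a list that holds one entry, the list of rows, each a list of 6 numbers: the shift along the tool's x, y, z in mm, then the turn, a rotation vector about the tool's x, y, z in rad. A call has exactly 5 rows; each row is the pose to reach, as a shift and turn from the pose commanded when the call began, along the tool's axes at that moment; what a row does not reach only later rows make up. A row lasts 1/8 s, in which the tool goes at most 62.5 mm and 10.7 degrees, less where a joint would pass 70% of its speed; a pose out of reach is approached as far as the arm can. A call with a gripper value outside its range is refused whole. "claw" is the closure, from -1 (fully open) to 1 (shut), set as the call begins (left out, the last holds). The fingers move at their own pace and stop on an object; "force" is the grip in N (left out, the last holds). Time passes only in rows, so rows that repeat a pose let the fingers close, or fill a call up. It gives the time, the measured TCP pose, the force, the opening and the grip force at its end, in the units of the state.
- readout.state(): the state, without advancing time (a new reading comes with each control period).
- vision.grab_frame(name): name is "scene" or "side" or "wrist"; returns the picture (480x640x3 uint8, blue, green, red); there is no depth.
- vision.camera_model(name): a dict with "fx", "fy", "cx", "cy" (pixels), "distortion" ([k1, k2, p1, p2, k3] as OpenCV has them; the pictures are not rectified), "view" (4x4, takes a point from world to camera coordinates). Camera axes: x right, y down, z forward; pixel columns grow to the right and rows downward; lengths in mm; the calibration is good to about 2 mm. A picture is of the moment at which its call begins: read the wrist's pose just before it. camera_model takes no time and is no camera call; for the wrist camera it gives the pose at the moment of the call.
- job.sign_off(): hands the job in; it is judged then, once.
The state is a dict: "time_s": time; "joints": joint angles; "dq": joint speeds; "effort": joint torques, N m; "tool_pos": TCP position; "eef_rot": TCP orientation; "contact_force": force on the tool from outside, world axes, zero at the start; "wrist_torque": the same for the moment, N m; "width": finger opening in mm; "grip_force": force on a finger pad.
Only numpy, scipy, OpenCV 4.12 (cv2) and the standard library are available. Lean on these libraries where they do the work, as an engineer would, in place of code of your own. Each camera call takes 0.05 s, during which the arm holds its last target. There are 200 camera calls.

### The job

Two finished racquet butt caps are lying in the catch tray of the little dial press: put both in the grey tote. Only then take the press's index plunger by its knob, pull it all the way back to its stop so that the pin is clear of the hole in the dial, and finish like that, still holding it out against its spring so that I can turn the dial by hand. Do not turn the dial yourself, and leave the tools and small things lying about where they are.

Things in the scene. Friction and masses are not known exactly. Their poses are not given: they have to be found in the camera images.
- press: Hand press of grey cast iron, fixed. Origin on the table, on its dial's vertical axis. Column 56 x 62 mm, 316 mm high, centred 138 mm along its +x; head and square ram overhang the dial to 50 mm along +x, from 136 mm up; hand lever on +y. Catch tray on its -x side, index plunger on its -y side. Stands turned up to 0.25 rad from the world axes.
- tray (a point): Centre of the inner floor of the press's open aluminium catch tray, 4 mm above the table; axes as press. Inside 110 (x) by 212 mm (y), walls 4 mm thick, top 22 mm above the table. The two finished caps stand in it about 100 mm apart along y. Along +x a chute 56 mm wide begins 60 mm from here (y about -45 mm), the dial's rim 100 mm from here, top 97 mm above the table.
- cap_a: Finished butt cap standing in the catch tray, any yaw: black rigid plastic, 16 g, long octagon 38 (its x) by 33 mm (its y), 30 mm high, the wide part from 18 mm up over a 34 x 29.5 mm sleeve; round steel badge 23 mm across on top. Origin: centre of its underside. The caps without badge in the dial's nests are unfinished, fast to the dial, and stay there.
- cap_b: The other finished butt cap, the same as cap_a.
- tote: Open grey plastic tote standing loose on the table, 200 mm (x) by 160 mm (y) outside, 60 mm high, walls and floor 3 mm thick, 0.45 kg. Origin: centre of its underside.
- knob (a point): Centre of the grip of the plunger's black pull knob, 85 mm above the table, moves with it; axes as press. Knob axis level along y, pulled along -y. Round grip 26 mm thick, reaching 16 mm along +y and 12 mm along -y from here; there a flange 40 mm across, 5 mm thick, ends it. Free all round. Along +y: steel body 22 mm thick from 19 mm, iron bracket (40 mm wide, top 105 mm up) from 27 mm.
- plunger (a joint): Pull of the index plunger, m: 0 = pin fully seated (its 12 mm pin stands 10 mm deep in a hole in the dial's rim), 0.016 = fully back against its hard stop. The spring pulls it in with 7 N at 0 and 15 N at 0.016; it does not latch and springs home when let go.
- dial (a joint): Turn of the press's aluminium dial (180 mm in diameter, 24 mm thick, six nests), rad: 0 at the start, held by the pin; once the pin is out only slight friction holds it. It must stay within 0.08 of 0.
- nipper: Bystander: steel cutting nipper with green grips, 145 mm long along its x, 54 mm over the grips, 15 mm high. Origin under its middle.
- awl: Bystander: awl with brass-capped bone handle, lying along its x, 142 mm long, 20 mm high. Origin under its middle.
- strip: Bystander: translucent grommet strip, 170 x 10 x 15 mm, along its x. Origin under its middle.
- tin: Bystander: round steel tin of badges, 74 mm in diameter, 29 mm high. Origin under its middle.
- tape: Bystander: roll of dark grip tape lying flat, 62 mm in diameter, 28 mm high. Origin under its middle.
Mind the look-alikes: they are no part of the job. What is shaped like the cap_b but orange or purple is not meant.

How it is judged (in metres and radians):
On the way, in this order (a step that is already met when the one before it is completed fails the run):
1. both finished caps lie in the tote, let go and at rest (x of cap_a in the frame of tote between -0.0985 and 0.0985 m and y of cap_a in the frame of tote between -0.0785 and 0.0785 m and z of cap_a in the frame of tote between -0.005 and 0.045 m and x of cap_b in the frame of tote between -0.0985 and 0.0985 m and y of cap_b in the frame of tote between -0.0785 and 0.0785 m and z of cap_b in the frame of tote between -0.005 and 0.045 m and linear speed of each of cap_a, cap_b below 0.03 m/s and contact force between the fingers and cap_a below 0.3 N and contact force between the fingers and cap_b below 0.3 N), for 0.2 s.
2. the plunger is pulled fully back and held by the fingers (value of joint plunger above 0.0135 m and contact force between the fingers and plunger above 3 N), for 0.5 s.
At the end, for the whole second after the job is handed in: Both caps lie inside the tote at rest, and the plunger is held by the fingers (more than 3 N on it) at least 13.5 mm out of its 16 mm, through the last second; the pin is then at least 3.5 mm clear of the dial (all of step 2 and x of cap_a in the frame of tote between -0.0985 and 0.0985 m and y of cap_a in the frame of tote between -0.0785 and 0.0785 m and z of cap_a in the frame of tote between -0.005 and 0.045 m and x of cap_b in the frame of tote between -0.0985 and 0.0985 m and y of cap_b in the frame of tote between -0.0785 and 0.0785 m and z of cap_b in the frame of tote between -0.005 and 0.045 m and linear speed of each of cap_a, cap_b below 0.03 m/s); the arm keeps its last pose, push and grip.
It fails at once if the plunger is pulled (more than 4 mm) before both caps are in the tote (value of joint plunger above 0.004 m and not (x of cap_a in the frame of tote between -0.0985 and 0.0985 m and y of cap_a in the frame of tote between -0.0785 and 0.0785 m and z of cap_a in the frame of tote between -0.005 and 0.045 m and x of cap_b in the frame of tote between -0.0985 and 0.0985 m and y of cap_b in the frame of tote between -0.0785 and 0.0785 m and z of cap_b in the frame of tote between -0.005 and 0.045 m)).
It fails at once if the dial is turned by more than 0.08 rad (value of joint dial above 0.08 rad or value of joint dial below -0.08 rad).
It fails at once if a tool or small thing on the bench (nipper, awl, grommet strip, tin, tape roll) is moved by more than 25 mm (distance of any of nipper, awl, strip, tin, tape from where it was at the start of the episode above 0.025 m).
It also fails if it takes over 70 s, if anything falls off the work surface, if the arm or the gripper's body presses on something with over 40 N, if the wrist force passes 120 N, or if a joint passes its speed limit or range.

## Working session

There is one attempt and no reset: what is moved stays moved. The work goes in short steps, Python scripts to look and compute and a tool call to move; the robot and the scene stay as the last step left them, time stands still between calls to the robot, and variables do not carry over. Pictures are saved under pics/ and viewed, at most 10 in all, crops included, and the job is handed in when it is done.

Besides the shell and the picture viewer there is one more tool, called by a JSON object that holds its "op" and its "data", one argument or row to a line. drive_tool: Moves the arm, as the interface text tells. Its arguments: {"type":"object","properties":{"deltas":{"type":"array","items":{"type":"array","items":{"type":"array","items":{"type":"number"}}}},"claw":{"type":"number"},"force":{"type":"number"}},"required":["deltas"]}

```bash
mkdir -p pics
python3 - <<'E'
from rig import readout, vision, job
import cv2
s=readout.state();print(s)
for n in("scene","side"):
    cv2.imwrite(f"pics/{n}0.png",vision.grab_frame(n));print(n,vision.camera_model(n))
E
```

```text
{'time_s': 0.0, 'joints': array([-1.33270708e+00,  1.04686391e-01,  9.64689402e-02,  1.56390027e+00,
        6.57558207e-07,  1.35311835e+00]), 'dq': array([-0.00072305,  0.00129519, -0.00200744,  0.00112921,  0.00198031,
       -0.00103411]), 'effort': array([ 1.84925979e-03, -5.56929874e+01,  5.03648472e+01,  1.67504040e-02,
       -1.33613239e-04, -4.91155831e-06]), 'tool_pos': array([ 264.03121683, -538.41359178,  230.52970362]), 'eef_rot': array([-6.60667279e-04,  9.74146491e-01,  2.25916308e-01, -6.41396439e-06]), 'contact_force': array([ 0.36393612, -0.63237139,  0.34532353]), 'wrist_torque': array([ 0.00227131, -0.04109463,  0.00347103]), 'grip_force': 0.0, 'width': 85.9583075678414}
scene {'fx': 527.585117309853, 'fy': 527.585117309853, 'cx': 321.21602687945176, 'cy': 237.06712339031762, 'distortion': array([-0.02114481,  0.        ,  0.        ,  0.        ,  0.        ]), 'view': array([[-9.95112605e-01, -9.74741816e-02,  1.58014919e-02,
         5.11732446e+02],
       [-7.75624238e-02,  6.72520700e-01, -7.36002703e-01,
         3.61459696e+01],
       [ 6.11144307e-02, -7.33631169e-01, -6.76794160e-01,
         1.33521575e+03],
       [ 0.00000000e+00,  0.00000000e+00,  0.00000000e+00,
         1.00000000e+00]])}
side {'fx': 531.4366380289521, 'fy': 531.4366380289521, 'cx': 332.20332960383183, 'cy': 236.66177583554114, 'distortion': array([-0.15449392,  0.        ,  0.        ,  0.        ,  0.        ]), 'view': array([[ 9.32693224e-01, -3.60461559e-01, -1.22806140e-02,
        -4.19382145e+02],
       [-1.94926018e-01, -4.75137509e-01, -8.58049063e-01,
         2.26191612e+02],
       [ 3.03458723e-01,  8.02690359e-01, -5.13420872e-01,
         9.64713554e+02],
       [ 0.00000000e+00,  0.00000000e+00,  0.00000000e+00,
         1.00000000e+00]])}
```

View pics/scene0.png

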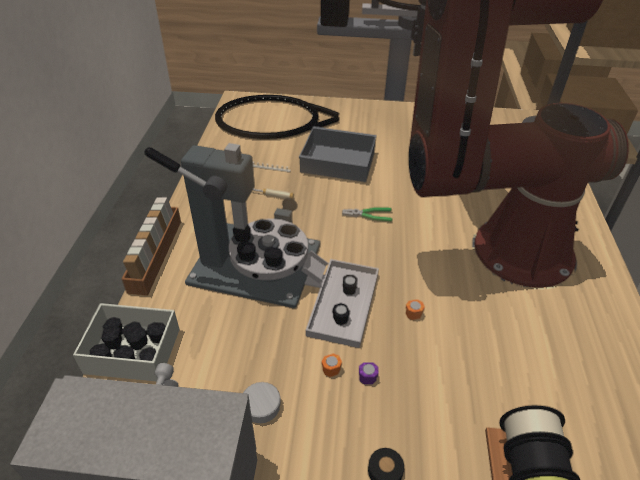

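View pics/side0.png

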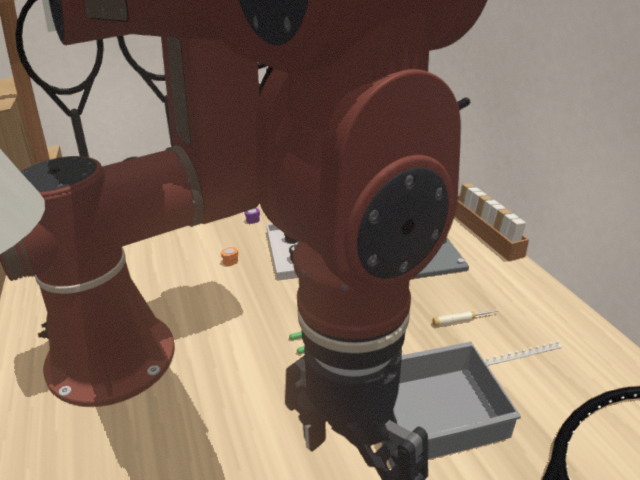

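The scene view shows the two badged black caps in the tray at about (350,284) and (341,313), the tote at (338,155), and the plunger bracket at (284,215). The nipper is at (370,214) and the awl at (270,192). The side view is mostly blocked by the arm, with the tote at (450,400).

Possible mix-ups:
- Orange caps at (415,309) and (332,364).
- Purple cap at (369,373).
- Unbadged black caps in the dial at (242,233), (247,252) and (273,257).
- Black caps in the bin at (130,340).

By the description I choose (350,284) and (341,313), the black badged caps in the tray.

```bash
cat > h.py <<'E'
import numpy as np,cv2
from rig import readout,vision
def ray(m,px):
    K=np.array([[m["fx"],0,m["cx"]],[0,m["fy"],m["cy"]],[0,0,1.]])
    u=cv2.undistortPoints(np.array(px,float).reshape(-1,1,2),K,np.array(m["distortion"])).reshape(-1,2)
    V=np.array(m["view"]);R,t=V[:3,:3],V[:3,3]
    return -R.T@t,np.c_[u,np.ones(len(u))]@R
def plane(m,px,z):
    o,d=ray(m,px);return o+d*((z-o[2])/d[:,2])[:,None]
def proj(m,P):
    K=np.array([[m["fx"],0,m["cx"]],[0,m["fy"],m["cy"]],[0,0,1.]]);V=np.array(m["view"])
    return cv2.projectPoints(np.array(P,float).reshape(-1,1,3),cv2.Rodrigues(V[:3,:3])[0],V[:3,3],K,np.array(m["distortion"]))[0].reshape(-1,2)
def blobs(mask,amin=20,amax=1e9):
    n,l,s,c=cv2.connectedComponentsWithStats(mask.astype(np.uint8))
    return [(c[i].round(1),s[i].tolist(),l==i) for i in range(1,n) if amin<s[i,4]<amax]
E
python3 - <<'E'
from h import *
im=cv2.imread("pics/scene0.png");m=vision.camera_model("scene")
a=cv2.resize(im[250:350,300:390],None,fx=5,fy=5,interpolation=cv2.INTER_CUBIC)
b=cv2.resize(im[125:225,235:390],None,fx=5,fy=5,interpolation=cv2.INTER_CUBIC)[:, :]
cv2.imwrite("pics/crop0.png",np.hstack([a[:500,:],b[:500,:350]]) )
cv2.imwrite("pics/crop1.png",b)
E
```

```text
(no output)
```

View pics/crop0.png

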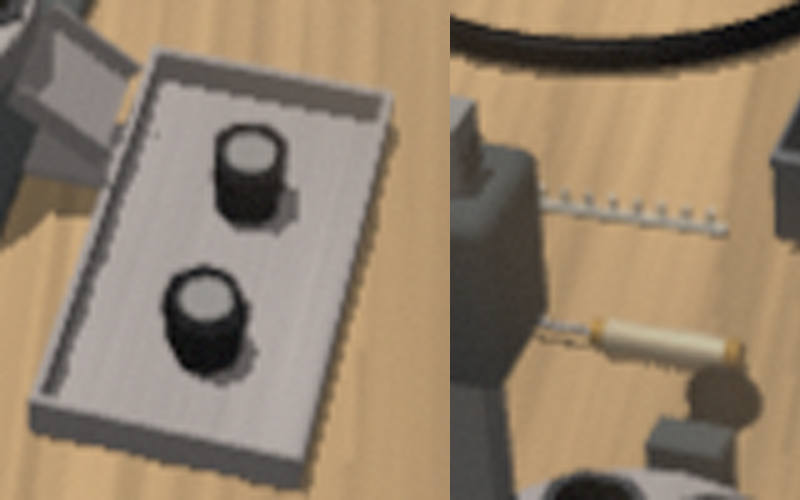

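The close crop shows two black caps with steel badges, centred at about (350.4,280.6) and (341.6,309.4), so the choice holds. The tray rim corners are at about (331.4,260), (378,268.6), (360.4,342.4) and (306.6,330.6). The knob is hidden behind the bracket.

Run:
```python
from h import *
im=cv2.imread("pics/scene0.png");m=vision.camera_model("scene")
c=plane(m,[[331.4,260],[378,268.6],[360.4,342.4],[306.6,330.6]],22)
print(c.round(1),[np.linalg.norm(c[i]-c[i-1]).round(1) for i in range(4)],c.mean(0))
L=(c[2]+c[3]-c[0]-c[1]);print("yaw y-axis", np.degrees(np.arctan2(L[1],L[0]))-90)
S=(c[0]+c[3]-c[1]-c[2]);print("yaw x-axis", np.degrees(np.arctan2(S[1],S[0])))
# refine badges
g=cv2.cvtColor(im,cv2.COLOR_BGR2GRAY)
for u,v in [(350,281),(342,309)]:
    w=g[v-7:v+8,u-8:u+9];t,_=cv2.threshold(w,0,1,cv2.THRESH_OTSU)
    mk=np.zeros_like(g);mk[v-7:v+8,u-8:u+9]=w>t
    for b in blobs(mk,10): print(b[0],b[1],plane(m,[b[0]],30).round(1)) if b[2][v,u] else 0
# tote rough: rim corners
print(plane(m,[[312,130],[376,136],[369,160],[301,153]],60).round(1))
print(plane(m,[[268,247]],97))
```

```text
[[479.4 107.7  22. ]
 [367.  123.9  22. ]
 [399.4 341.5  22. ]
 [513.9 323.6  22. ]] [np.float64(218.6), np.float64(113.5), np.float64(220.0), np.float64(115.9)] [439.9381928  224.19671958  22.        ]
yaw y-axis -8.779440397142224
yaw x-axis -8.56330203358065
[349.7 280. ] [345, 277, 10, 7, 61] [[431.7 175.6  30. ]]
[340.8 309.3] [336, 305, 11, 9, 72] [[446.  264.4  30. ]]
[[ 584.5 -414.3   60. ]
 [ 386.1 -403.9   60. ]
 [ 403.5 -271.6   60. ]
 [ 602.3 -283.6   60. ]]
[[621.21959531 157.43320711  97.        ]]
```

View pics/crop1.png

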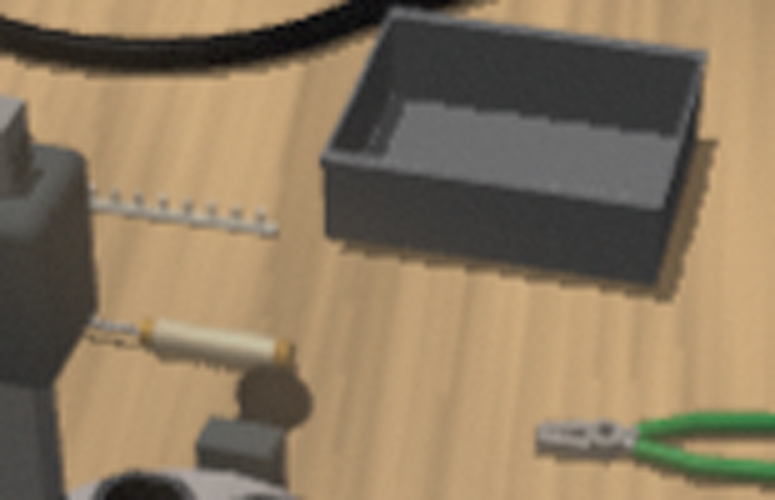

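The tote rim corners in full pixels are about (313,127.4), (376,136), (367,166.4) and (299.4,157). The nipper jaws are at (343,212), the awl's handle end at (293,195) and the strip's end at (290,171). A dark disc partly behind the bracket at (290,204) is probably the knob flange.

```bash
cat >> h.py <<'E'
from scipy.spatial.transform import Rotation as Ro
def toolR(yaw): # tool x axis at world yaw deg, z down
    c,s=np.cos(np.radians(yaw)),np.sin(np.radians(yaw));return np.array([[c,s,0],[s,-c,0],[0,0,-1.]])
def delta(pos,yaw,frm=None):
    if frm is None:
        s=readout.state();p=s["tool_pos"];q=s["eef_rot"];R=Ro.from_quat([q[1],q[2],q[3],q[0]]).as_matrix()
    else: p,R=np.array(frm[0],float),toolR(frm[1])
    return np.r_[R.T@(np.array(pos)-p),Ro.from_matrix(R.T@toolR(yaw)).as_rotvec()].round(3)
E
python3 - <<'E'
from h import *
m=vision.camera_model("scene")
c=plane(m,[[313,127.4],[376,136],[367,166.4],[299.4,157]],60)
print(c.round(1),[np.linalg.norm(c[i]-c[i-1]).round(1) for i in range(4)],c.mean(0).round(1))
print("caps z34",plane(m,[[350.1,280.3],[341.2,309.3]],34).round(1))
print("flange?",plane(m,[[290,204]],85).round(1),"bracket top",plane(m,[[284,212]],105).round(1))
print("nipper",plane(m,[[343,212],[391,212]],10).round(1),"awl",plane(m,[[293,195],[254,190]],10).round(1),'strip',plane(m,[[290,171]],8).round(1))
w=vision.camera_model("wrist");V=w["view"];s=readout.state();q=s["eef_rot"];R=Ro.from_quat([q[1],q[2],q[3],q[0]]).as_matrix()
print("cam in tool",R.T@(-V[:3,:3].T@V[:3,3]-s["tool_pos"]),"\n",V[:3,:3]@R,w["fx"])
for a in [([480,-120,330],80),([445,150,300],80),([439,220,260],80)]: print(a,delta(*a))
E
```

```text
[[ 583.1 -430.    60. ]
 [ 386.1 -403.9   60. ]
 [ 408.2 -238.9   60. ]
 [ 604.3 -262.5   60. ]] [np.float64(168.8), np.float64(198.7), np.float64(166.5), np.float64(197.5)] [ 495.4 -333.8   60. ]
caps z34 [[430.8 180.2  34. ]
 [445.  267.6  34. ]]
flange? [[595.9 -15.5  85. ]] bracket top [[602.   40.8 105. ]]
nipper [[ 464.2  -89.8   10. ]
 [ 335.1 -104.9   10. ]] awl [[ 608.1 -147.4   10. ]
 [ 720.4 -157.2   10. ]] strip [[ 633.  -262.8    8. ]]
cam in tool [ 7.90011738e+01 -3.01993636e-02 -1.42739006e+02] 
 [[ 1.21367854e-03  9.99999059e-01 -6.39604961e-04]
 [-9.50877954e-01  9.56062049e-04 -3.09564536e-01]
 [-3.09563634e-01  9.83898090e-04  9.50878220e-01]] 415.5575930284288
([480, -120, 330], 80) [ 3.78127e+02 -2.80762e+02 -9.89770e+01 -1.00000e-03 -1.00000e-03
 -9.40000e-01]
([445, 150, 300], 80) [ 4.65550e+02 -5.38565e+02 -6.86430e+01 -1.00000e-03 -1.00000e-03
 -9.40000e-01]
([439, 220, 260], 80) [ 4.90967e+02 -6.04010e+02 -2.85570e+01 -1.00000e-03 -1.00000e-03
 -9.40000e-01]
```

{"op": "drive_tool", "data": {
  "deltas": [
    [[47, -35, -20, 0, 0, -0.12], [94, -70, -40, 0, 0, -0.24], [142, -105, -60, 0, 0, -0.36], [189, -140, -80, 0, 0, -0.48], [236, -175, -100, 0, 0, -0.6]]
  ],
  "claw": -0.4,
  "force": 40
}}

```text
time_s: 0.72
tool_pos: [399.4, -275.9, 331.7]
eef_rot: [-0.0, 0.863, 0.505, 0.0]
contact_force: [0.8, -1.3, -0.0]
width: 59.7
grip_force: 0.0
```

Run:
```python
from h import *
for a in [([470,-30,330],80),([452,190,270],80)]: print(a,delta(*a))
```

```text
([470, -30, 330], 80) [248.976 -58.8     1.722  -0.     -0.     -0.337]
([452, 190, 270], 80) [ 4.32020e+02 -1.82155e+02  6.17420e+01 -0.00000e+00 -0.00000e+00
 -3.37000e-01]
```

{"op": "drive_tool", "data": {
  "deltas": [
    [[52, -12, 0, 0, 0, -0.07], [104, -24, 0, 0, 0, -0.14], [156, -36, 0, 0, 0, -0.21], [208, -48, 0, 0, 0, -0.28], [256, -60, 0, 0, 0, -0.34]]
  ]
}}

```text
time_s: 1.35
tool_pos: [473.0, -23.5, 331.1]
eef_rot: [-0.0, 0.765, 0.644, -0.0]
contact_force: [0.4, -0.7, -0.3]
width: 59.4
grip_force: 0.0
```

Run:
```python
from h import *
for a in [([442,195,250],80)]: print(a,delta(*a))
```

```text
([442, 195, 250], 80) [ 2.09961e+02 -6.80920e+01  8.10760e+01 -0.00000e+00  0.00000e+00
  2.00000e-03]
```

{"op": "drive_tool", "data": {
  "deltas": [
    [[50, -16, 20, 0, 0, 0], [100, -32, 40, 0, 0, 0], [150, -48, 60, 0, 0, 0], [210, -68, 81, 0, 0, 0], [210, -68, 81, 0, 0, 0]]
  ]
}}

```text
time_s: 1.98
tool_pos: [440.5, 196.3, 248.4]
eef_rot: [-0.001, 0.765, 0.645, -0.001]
contact_force: [0.3, -1.0, 0.7]
width: 59.8
grip_force: 0.0
```

Run:
```python
from h import *
s=readout.state();print(s["tool_pos"],s["joints"])
m=vision.camera_model("wrist");im=vision.grab_frame("wrist");cv2.imwrite("pics/w1.png",im)
np.save("w1.npy",m["view"])
print(proj(m,[[431,180,34],[445,268,34]]))
```

```text
[440.46392022 196.27691951 248.40737167] [ 1.46794556e-01 -2.47281671e-01 -2.07679904e-01  1.61339306e+00
  4.62321719e-04  1.88746198e+00]
[[310.9305762  221.87542035]
 [309.2111787  117.05654394]]
```

View pics/w1.png

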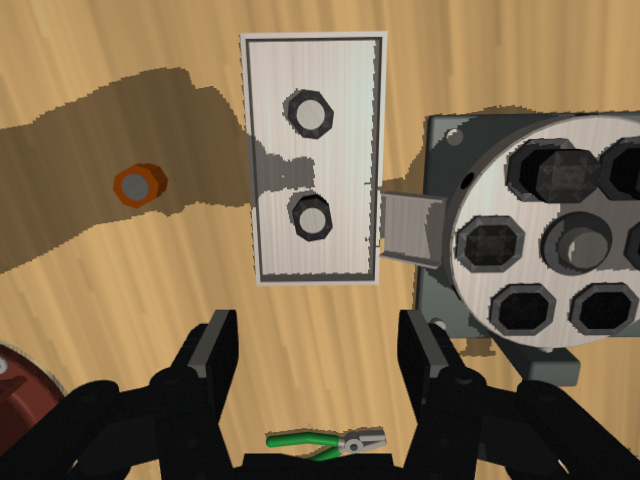

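The wrist view shows badge a at about (313,220), on a cap long axis near the vertical of the picture, and badge b at about (311,114), on a cap turned by some angle. The orange look-alike is at (135,185), outside the tray.

Run:
```python
from h import *
m=vision.camera_model("wrist");m["view"]=np.load("w1.npy")
im=cv2.imread("pics/w1.png");g=cv2.cvtColor(im,cv2.COLOR_BGR2GRAY)
bad=np.zeros_like(g);roi=(slice(85,250),slice(275,345))
for n,(u,v) in dict(a=(313,220),b=(311,114)).items():
    w=np.zeros(g.shape,bool);yy,xx=np.indices(g.shape);disk=(yy-v)**2+(xx-u)**2<17**2
    for b in blobs((g>100)&disk,60):
        if b[2][v,u]: print(n,b[0],b[1],plane(m,[b[0]],34).round(1))
    d2=(yy-v)**2+(xx-u)**2<36**2
    for b in blobs((g<75)&d2,200):
        cnt=cv2.findContours(b[2].astype(np.uint8),0,2)[0][0]
        r=plane(m,cnt.reshape(-1,2).astype(float),34)[:,:2].astype(np.float32)
        print(" dark",b[1],cv2.minAreaRect(r))
A=[cv2.resize(im[v-35:v+35,u-35:u+35],(400,400),interpolation=cv2.INTER_CUBIC) for u,v in((313,220),(311,114))]
cv2.imwrite("pics/w1c.png",np.clip(np.hstack(A).astype(float)*1.8,0,255))
```

```text
a [312.  220.1] [300, 208, 26, 25, 515] [[432.2 181.4  34. ]]
 dark [292, 194, 40, 47, 920] ((432.12896728515625, 184.0530242919922), (33.054420471191406, 41.684383392333984), 0.5867777466773987)
b [310.2 114.3] [296, 100, 29, 30, 664] [[446.2 270.   34. ]]
 dark [287, 90, 47, 49, 970] ((445.7826232910156, 270.0953063964844), (32.64558029174805, 37.46876907348633), 27.65142822265625)[ WARN:0@0.530] global loadsave.cpp:1063 imwrite_ Unsupported depth image for selected encoder is fallbacked to CV_8U.
```

View pics/w1c.png

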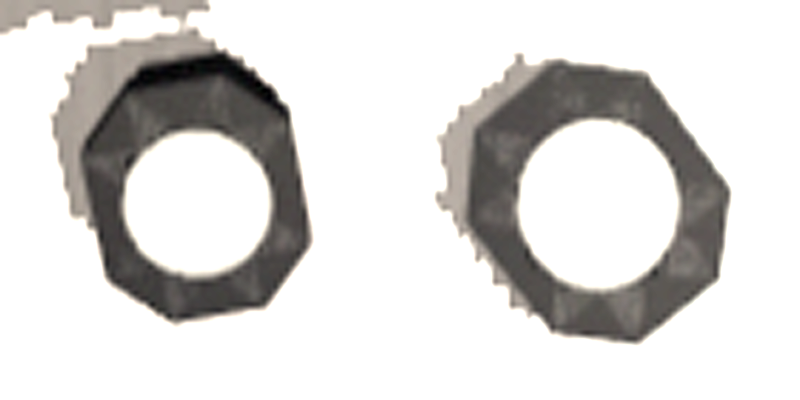

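The crop shows cap a with its long axis near world y and cap b turned about 118°, both with clear steel badges. That matches the fitted 33 x 38 mm octagons.

Run:
```python
from h import *
for a in [([432,182,70],90),([432,182,10],90)]: print(a,delta(*a))
```

```text
([432, 182, 70], 90) [-1.42630e+01 -6.57600e+00  1.79182e+02 -2.00000e-03  0.00000e+00
 -1.71000e-01]
([432, 182, 10], 90) [-1.42270e+01 -6.46400e+00  2.39182e+02 -2.00000e-03  0.00000e+00
 -1.71000e-01]
```

{"op": "drive_tool", "data": {
  "deltas": [
    [[-14, -6, 50, 0, 0, -0.08], [-14, -6, 100, 0, 0, -0.17], [-14, -6, 150, 0, 0, -0.17], [-14, -6, 200, 0, 0, -0.17], [-14, -6, 200, 0, 0, -0.17]]
  ]
}}

```text
time_s: 2.65
tool_pos: [431.7, 179.0, 47.4]
eef_rot: [-0.002, 0.709, 0.705, -0.003]
contact_force: [-1.0, -0.5, 0.1]
width: 59.8
grip_force: 0.0
```

Run:
```python
from h import *
print(delta([432,182,10],90))
```

```text
[ 3.0540e+00  5.4900e-01  3.7392e+01 -6.0000e-03  1.0000e-03 -7.0000e-03]
```

{"op": "drive_tool", "data": {
  "deltas": [
    [[2, 0, 18, 0, 0, 0], [2, 0, 37, 0, 0, 0], [2, 0, 37, 0, 0, 0], [2, 0, 37, 0, 0, 0], [2, 0, 37, 0, 0, 0]]
  ]
}}

```text
time_s: 3.28
tool_pos: [435.1, 182.6, 14.5]
eef_rot: [0.001, 0.709, 0.705, 0.001]
contact_force: [-0.1, -0.1, 0.4]
width: 59.6
grip_force: 0.0
```

{"op": "drive_tool", "data": {
  "deltas": [
    [[0, 0, 0, 0, 0, 0], [0, 0, 0, 0, 0, 0], [0, 0, 0, 0, 0, 0], [0, 0, 0, 0, 0, 0], [0, 0, 0, 0, 0, 0]]
  ],
  "claw": 1
}}

```text
time_s: 3.9
tool_pos: [434.6, 182.5, 13.9]
eef_rot: [0.0, 0.709, 0.705, 0.0]
contact_force: [-0.6, 0.1, 5.5]
width: 32.2
grip_force: 40.2
```

{"op": "drive_tool", "data": {
  "deltas": [
    [[0, 0, -20, 0, 0, 0], [0, 0, -60, 0, 0, 0], [0, 0, -110, 0, 0, 0], [-50, 0, -130, 0, 0, 0], [-110, 0, -130, 0, 0, 0]]
  ]
}}

```text
time_s: 4.53
tool_pos: [434.5, 71.8, 145.3]
eef_rot: [0.001, 0.708, 0.706, 0.001]
contact_force: [0.8, -0.8, -1.5]
width: 32.1
grip_force: 39.7
```

Run:
```python
from h import *
s=readout.state();print(s["width"],s["grip_force"])
print(delta([455,-180,140],50),delta([460,-340,140],40))
```

```text
32.124618006538114 39.73807632923126
[-2.51742e+02  2.09840e+01  5.50400e+00  4.00000e-03 -1.00000e-03
  6.96000e-01] [-4.11731e+02  2.63290e+01  5.60600e+00  4.00000e-03 -1.00000e-03
  8.71000e-01]
```

{"op": "drive_tool", "data": {
  "deltas": [
    [[-60, 4, 0, 0, 0, 0.04], [-120, 8, 0, 0, 0, 0.08], [-180, 12, 0, 0, 0, 0.12], [-240, 16, 0, 0, 0, 0.16], [-300, 20, 0, 0, 0, 0.16]]
  ]
}}

```text
time_s: 5.15
tool_pos: [451.8, -229.7, 143.2]
eef_rot: [0.0, 0.763, 0.646, 0.0]
contact_force: [0.7, 0.7, 0.6]
width: 32.5
grip_force: 39.7
```

Run:
```python
from h import *
print(delta([460,-340,140],80),delta([460,-340,30],80))
s=readout.state();print(s["tool_pos"],s["width"])
```

```text
[-1.0743e+02  2.6329e+01  3.2010e+00  0.0000e+00  0.0000e+00  9.0000e-03] [-1.07422e+02  2.63050e+01  1.13201e+02  0.00000e+00  0.00000e+00
  9.00000e-03]
[ 451.77929365 -229.69629802  143.18817104] 32.48110026298685
```

{"op": "drive_tool", "data": {
  "deltas": [
    [[-54, 13, 0, 0, 0, 0], [-107, 26, 0, 0, 0, 0], [-107, 26, 40, 0, 0, 0], [-107, 26, 90, 0, 0, 0], [-107, 26, 122, 0, 0, 0]]
  ]
}}

```text
time_s: 5.78
tool_pos: [459.1, -336.5, 18.4]
eef_rot: [-0.001, 0.763, 0.646, -0.0]
contact_force: [-0.6, -0.5, -0.1]
width: 32.2
grip_force: 39.8
```

{"op": "drive_tool", "data": {
  "deltas": [
    [[0, 0, 0, 0, 0, 0], [0, 0, 0, 0, 0, 0], [0, 0, 0, 0, 0, 0], [0, 0, 0, 0, 0, 0], [0, 0, 0, 0, 0, 0]]
  ]
}}

```text
time_s: 6.4
tool_pos: [460.4, -337.8, 22.0]
eef_rot: [0.001, 0.763, 0.646, -0.0]
contact_force: [-0.3, -0.1, -0.3]
width: 32.1
grip_force: 39.8
```

{"op": "drive_tool", "data": {
  "deltas": [
    [[0, 0, 0, 0, 0, 0], [0, 0, 0, 0, 0, 0], [0, 0, 0, 0, 0, 0], [0, 0, -30, 0, 0, 0], [0, 0, -80, 0, 0, 0]]
  ],
  "claw": -0.4
}}

```text
time_s: 7.02
tool_pos: [459.1, -336.3, 100.4]
eef_rot: [-0.002, 0.763, 0.646, -0.0]
contact_force: [0.9, -0.5, 0.2]
width: 59.5
grip_force: 0.0
```

Run:
```python
from h import *
s=readout.state();print(s["tool_pos"],s["width"])
print(delta([455,-90,150],80),delta([446,269,150],118))
```

```text
[ 459.09454481 -336.2682645   100.35666293] 59.50022364446197
[ 2.42366e+02 -4.46470e+01 -4.89330e+01 -3.00000e-03 -2.00000e-03
  9.00000e-03] [ 5.95008e+02 -1.12508e+02 -4.78910e+01 -2.00000e-03 -3.00000e-03
 -6.54000e-01]
```

{"op": "drive_tool", "data": {
  "deltas": [
    [[55, -10, -48, 0, 0, 0], [115, -21, -60, 0, 0, -0.06], [175, -32, -60, 0, 0, -0.12], [235, -44, -60, 0, 0, -0.18], [295, -55, -60, 0, 0, -0.24]]
  ]
}}

```text
time_s: 7.65
tool_pos: [454.2, -40.7, 161.6]
eef_rot: [0.0, 0.68, 0.734, 0.0]
contact_force: [0.7, 0.4, -0.8]
width: 59.6
grip_force: 0.0
```

Run:
```python
from h import *
s=readout.state();print(s["tool_pos"],s["width"])
print(delta([446,269,150],118))
```

```text
[454.21672409 -40.6576591  161.56235646] 59.64793194789981
[ 3.09386e+02  1.54480e+01  1.14390e+01  1.00000e-03  1.00000e-03
 -4.12000e-01]
```

{"op": "drive_tool", "data": {
  "deltas": [
    [[61, 3, 0, 0, 0, -0.08], [122, 6, 0, 0, 0, -0.16], [183, 9, 0, 0, 0, -0.24], [244, 12, 0, 0, 0, -0.32], [305, 15, 10, 0, 0, -0.41]]
  ]
}}

```text
time_s: 8.28
tool_pos: [446.8, 265.1, 152.1]
eef_rot: [0.001, 0.515, 0.857, 0.001]
contact_force: [0.7, -0.3, 0.2]
width: 60.1
grip_force: 0.0
```

{"op": "drive_tool", "data": {
  "deltas": [
    [[0, 0, 30, 0, 0, 0], [0, 0, 60, 0, 0, 0], [0, 0, 90, 0, 0, 0], [0, 0, 90, 0, 0, 0], [0, 0, 90, 0, 0, 0]]
  ]
}}

```text
time_s: 8.9
tool_pos: [447.1, 263.0, 62.5]
eef_rot: [0.0, 0.517, 0.856, 0.0]
contact_force: [0.2, -0.7, 0.4]
width: 60.1
grip_force: 0.0
```

Run:
```python
from h import *
print(delta([446,269.5,11],118))
```

```text
[ 6.308e+00  1.987e+00  5.151e+01  1.000e-03  0.000e+00 -4.000e-03]
```

{"op": "drive_tool", "data": {
  "deltas": [
    [[6, 2, 10, 0, 0, 0], [6, 2, 30, 0, 0, 0], [6, 2, 50, 0, 0, 0], [6, 2, 50, 0, 0, 0], [6, 2, 50, 0, 0, 0]]
  ]
}}

```text
time_s: 9.52
tool_pos: [446.1, 269.4, 12.2]
eef_rot: [0.0, 0.517, 0.856, 0.0]
contact_force: [0.4, 0.1, 0.0]
width: 60.1
grip_force: 0.0
```

{"op": "drive_tool", "data": {
  "deltas": [
    [[0, 0, 0, 0, 0, 0], [0, 0, 0, 0, 0, 0], [0, 0, 0, 0, 0, 0], [0, 0, 0, 0, 0, 0], [0, 0, 0, 0, 0, 0]]
  ],
  "claw": 1
}}

```text
time_s: 10.15
tool_pos: [446.3, 269.4, 12.4]
eef_rot: [0.001, 0.517, 0.856, 0.001]
contact_force: [-0.9, -0.4, 6.4]
width: 32.3
grip_force: 40.3
```

{"op": "drive_tool", "data": {
  "deltas": [
    [[0, 0, -20, 0, 0, 0], [0, 0, -60, 0, 0, 0], [0, 0, -110, 0, 0, 0.1], [0, 0, -130, 0, 0, 0.2], [0, 0, -130, 0, 0, 0.3]]
  ]
}}

```text
time_s: 10.78
tool_pos: [446.8, 269.5, 143.8]
eef_rot: [0.001, 0.64, 0.768, 0.002]
contact_force: [0.5, 0.6, 0.1]
width: 32.1
grip_force: 39.7
```

Run:
```python
from h import *
print(delta([462,-30,150],85),delta([535,-330,150],80))
```

```text
[-2.97302e+02 -3.91850e+01 -6.45200e+00  4.00000e-03 -1.00000e-03
  2.69000e-01] [-6.05555e+02 -2.16030e+01 -6.48400e+00  4.00000e-03 -1.00000e-03
  3.56000e-01]
```

{"op": "drive_tool", "data": {
  "deltas": [
    [[-60, -8, 0, 0, 0, 0.06], [-120, -16, -5, 0, 0, 0.12], [-180, -24, -5, 0, 0, 0.18], [-240, -32, -5, 0, 0, 0.24], [-300, -39, -5, 0, 0, 0.3]]
  ]
}}

```text
time_s: 11.4
tool_pos: [462.3, -34.9, 146.6]
eef_rot: [0.0, 0.747, 0.665, 0.0]
contact_force: [0.8, 1.2, -0.3]
width: 32.4
grip_force: 39.8
```

Run:
```python
from h import *
print(delta([535,-330,150],80))
```

```text
[-2.84596e+02  1.06677e+02 -3.19700e+00  1.00000e-03  0.00000e+00
  5.80000e-02]
```

{"op": "drive_tool", "data": {
  "deltas": [
    [[-56, 21, 0, 0, 0, 0.02], [-112, 42, 0, 0, 0, 0.04], [-168, 63, 0, 0, 0, 0.06], [-225, 84, 0, 0, 0, 0.06], [-283, 106, 0, 0, 0, 0.06]]
  ]
}}

```text
time_s: 12.02
tool_pos: [535.4, -328.3, 146.4]
eef_rot: [0.0, 0.766, 0.643, 0.0]
contact_force: [0.3, 0.3, 1.6]
width: 32.3
grip_force: 39.8
```

Run:
```python
from h import *
print(delta([535,-330,20],80))
m=vision.camera_model("wrist");im=vision.grab_frame("wrist");cv2.imwrite("pics/w2.png",im)
print(proj(m,[[460,-338,33]]))
```

```text
[-1.69200e+00 -1.98000e-01  1.26435e+02  0.00000e+00  0.00000e+00
 -1.00000e-03]
[[207.77948065 269.17828784]]
```

View pics/w2.png

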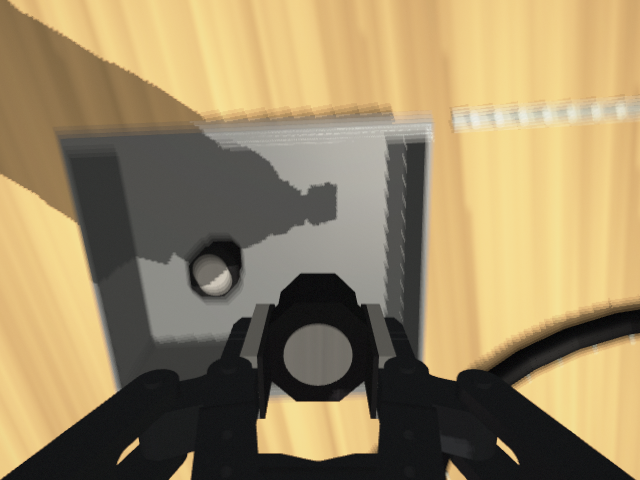

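The wrist view shows cap a standing in the tote at (212,273). Cap b is held between the pads at (318,350), above the tote's interior.

{"op": "drive_tool", "data": {
  "deltas": [
    [[0, 0, 40, 0, 0, 0], [0, 0, 90, 0, 0, 0], [0, 0, 125, 0, 0, 0], [0, 0, 125, 0, 0, 0], [0, 0, 125, 0, 0, 0]]
  ]
}}

```text
time_s: 12.7
tool_pos: [536.0, -326.9, 23.2]
eef_rot: [0.001, 0.766, 0.643, 0.0]
contact_force: [1.0, 0.5, -0.1]
width: 31.9
grip_force: 39.8
```

{"op": "drive_tool", "data": {
  "deltas": [
    [[0, 0, 0, 0, 0, 0], [0, 0, 0, 0, 0, 0], [0, 0, 0, 0, 0, 0], [0, 0, -30, 0, 0, 0], [0, 0, -80, 0, 0, 0]]
  ],
  "claw": -0.4
}}

```text
time_s: 13.32
tool_pos: [534.1, -325.2, 100.4]
eef_rot: [-0.002, 0.766, 0.643, -0.0]
contact_force: [0.9, -0.4, 0.0]
width: 59.7
grip_force: 0.0
```

Run:
```python
from h import *
print(delta([535,-300,240],81.35),delta([590,-60,240],81.35))
```

```text
[ 2.5254e+01 -3.8940e+00 -1.3957e+02 -3.0000e-03 -2.0000e-03 -2.4000e-02] [ 2.71164e+02  8.46900e+00 -1.39105e+02 -3.00000e-03 -2.00000e-03
 -2.40000e-02]
```

{"op": "drive_tool", "data": {
  "deltas": [
    [[5, 0, -60, 0, 0, 0], [45, 1, -100, 0, 0, 0], [100, 3, -125, 0, 0, -0.02], [155, 5, -138, 0, 0, -0.02], [210, 7, -138, 0, 0, -0.02]]
  ]
}}

```text
time_s: 13.95
tool_pos: [579.4, -119.3, 241.1]
eef_rot: [0.001, 0.76, 0.65, 0.001]
contact_force: [0.9, 0.3, -0.9]
width: 60.0
grip_force: 0.0
```

{"op": "drive_tool", "data": {
  "deltas": [
    [[20, 1, 0, 0, 0, 0], [40, 1, 0, 0, 0, 0], [40, 1, 0, 0, 0, 0], [40, 1, 0, 0, 0, 0], [40, 1, 0, 0, 0, 0]]
  ]
}}

```text
time_s: 14.58
tool_pos: [585.7, -82.3, 239.2]
eef_rot: [0.0, 0.76, 0.65, -0.0]
contact_force: [0.0, 0.4, -1.2]
width: 59.5
grip_force: 0.0
```

Run:
```python
from h import *
s=readout.state();print(s["tool_pos"])
m=vision.camera_model("wrist");im=vision.grab_frame("wrist");cv2.imwrite("pics/w3.png",im);np.save("w3.npy",m["view"])
print(proj(m,[[597.5,0.5,85],[621,157,97]]))
```

```text
[585.70511122 -82.31938877 239.16916123]
[[ 316.07861744  100.24834033]
 [ 313.8177736  -223.19625852]]
```

View pics/w3.png

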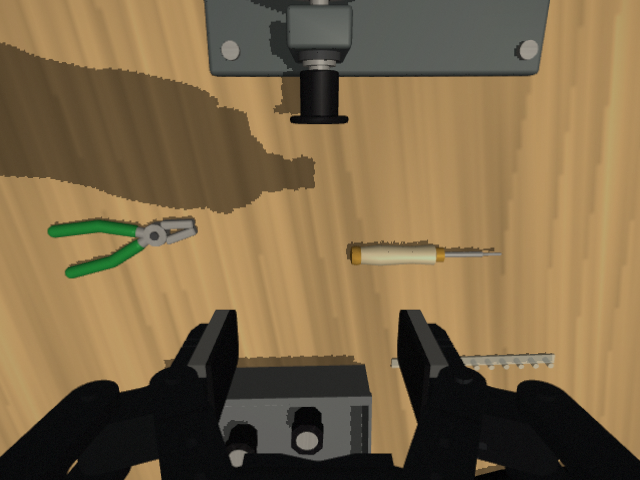

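The wrist view shows both caps standing in the tote at (306,437) and (239,457). The knob grip spans u 300 to 339, with its flange from (291,119) to (348,119), and the bracket is at (320,30). The nipper, awl and strip have not moved.

Run:
```python
from h import *
m=vision.camera_model("wrist");m["view"]=np.load("w3.npy")
im=cv2.imread("pics/w3.png");g=im.max(2)
b=max(blobs((g[60:135,280:360]<40),200),key=lambda b:b[1][4]);M=b[2]
for r in range(0,75,3):
    x=np.flatnonzero(M[r]); 
    if len(x): print(60+r,280+x.min(),280+x.max(),end=' | ')
F=plane(m,[[291,119.5],[348,119.5]],85);print("\nflange",F.round(1),np.linalg.norm(F[0]-F[1]))
G=plane(m,[[300.5,95],[339,95]],85);print("grip",G.round(1),np.linalg.norm(G[0]-G[1]))
print("grip ends z98",plane(m,[[319.5,70],[319.5,116]],98).round(1))
yv=np.array([.1504,.9886,0]);k=F.mean(0)+14.5*yv;print("knob",k)
# plate front edge for yaw
p=plane(m,[[225,75],[520,76]],10);d=p[1]-p[0];print("plate yaw",np.degrees(np.arctan2(d[1],d[0])))
```

```text
72 283 337 | 75 283 339 | 78 300 337 | 81 300 337 | 84 300 337 | 87 300 337 | 90 300 337 | 93 300 337 | 96 300 337 | 99 301 337 | 102 301 337 | 105 301 337 | 108 301 337 | 111 301 337 | 114 301 337 | 117 291 347 | 120 290 347 | 123 299 338 | 
flange [[578.6  -9.1  85. ]
 [617.1 -15.2  85. ]] 38.999766159371305
grip [[587.7   5.4  85. ]
 [613.2   1.4  85. ]] 25.876953102043636
grip ends z98 [[602.4  17.7  98. ]
 [598.2  -9.6  98. ]]
knob [600.05976578   2.19513728  85.        ]
plate yaw -9.147241015099402
```

Run:
```python
from h import *
print(delta([600.5,5,150],81.2),delta([600.5,5,64],81.2))
```

```text
[ 8.8462e+01  1.0650e+00  8.9174e+01 -0.0000e+00  0.0000e+00 -3.0000e-03] [ 8.84760e+01  1.07600e+00  1.75174e+02 -0.00000e+00  0.00000e+00
 -3.00000e-03]
```

{"op": "drive_tool", "data": {
  "deltas": [
    [[40, 1, 30, 0, 0, 0], [88, 1, 60, 0, 0, 0], [88, 1, 90, 0, 0, 0], [88, 1, 90, 0, 0, 0], [88, 1, 90, 0, 0, 0]]
  ]
}}

```text
time_s: 15.25
tool_pos: [600.8, 4.7, 150.6]
eef_rot: [0.001, 0.76, 0.65, 0.0]
contact_force: [-0.7, -0.1, 0.2]
width: 59.8
grip_force: 0.0
```

Run:
```python
from h import *
print(delta([600.5,5,64],81.2),readout.state()["tool_pos"])
```

```text
[ 2.9700e-01 -5.0900e-01  8.6639e+01  1.0000e-03  0.0000e+00 -2.0000e-03] [600.84938618   4.66425962 150.63953176]
```

{"op": "drive_tool", "data": {
  "deltas": [
    [[0, 0, 25, 0, 0, 0], [0, 0, 50, 0, 0, 0], [0, 0, 75, 0, 0, 0], [0, 0, 86, 0, 0, 0], [0, 0, 86, 0, 0, 0]]
  ]
}}

```text
time_s: 15.88
tool_pos: [600.6, 5.0, 63.9]
eef_rot: [0.0, 0.76, 0.65, 0.0]
contact_force: [-0.3, 0.3, -0.4]
width: 59.6
grip_force: 0.0
```

{"op": "drive_tool", "data": {
  "deltas": [
    [[0, 0, 0, 0, 0, 0], [0, 0, 0, 0, 0, 0], [0, 0, 0, 0, 0, 0], [0, 0, 0, 0, 0, 0], [0, 0, 0, 0, 0, 0]]
  ],
  "claw": 1,
  "force": 70
}}

```text
time_s: 16.5
tool_pos: [600.4, 5.4, 64.9]
eef_rot: [0.0, 0.76, 0.65, -0.0]
contact_force: [-5.6, -0.6, 8.8]
width: 24.0
grip_force: 68.4
```

{"op": "drive_tool", "data": {
  "deltas": [
    [[-3, 0, 0, 0, 0, 0], [-6, 0, 0, 0, 0, 0], [-9, 0, 0, 0, 0, 0], [-12, 0, 0, 0, 0, 0], [-14, 0, 0, 0, 0, 0]]
  ]
}}

```text
time_s: 17.12
tool_pos: [598.6, -6.0, 64.9]
eef_rot: [-0.001, 0.759, 0.651, 0.002]
contact_force: [-3.0, 14.0, 7.6]
width: 24.0
grip_force: 68.6
```

{"op": "drive_tool", "data": {
  "deltas": [
    [[-1, 0, 0, 0, 0, 0], [-2, 0, 0, 0, 0, 0], [-3, 0, 0, 0, 0, 0], [-4, 0, 0, 0, 0, 0], [-4, 0, 0, 0, 0, 0]]
  ]
}}

```text
time_s: 17.75
tool_pos: [598.1, -9.4, 64.8]
eef_rot: [-0.001, 0.759, 0.651, 0.002]
contact_force: [-1.6, 15.9, 7.0]
width: 24.2
grip_force: 68.6
```

Run:
```python
from h import *
s=readout.state();print(s["tool_pos"],s["contact_force"],s["width"],s["grip_force"])
m=vision.camera_model("wrist");im=vision.grab_frame("wrist");cv2.imwrite("pics/w4.png",im)
```

```text
[598.07406563  -9.43947115  64.83533112] [-1.60406749 15.9337348   7.01263757] 24.17455580698874 68.58266115188599
```

View pics/w4.png

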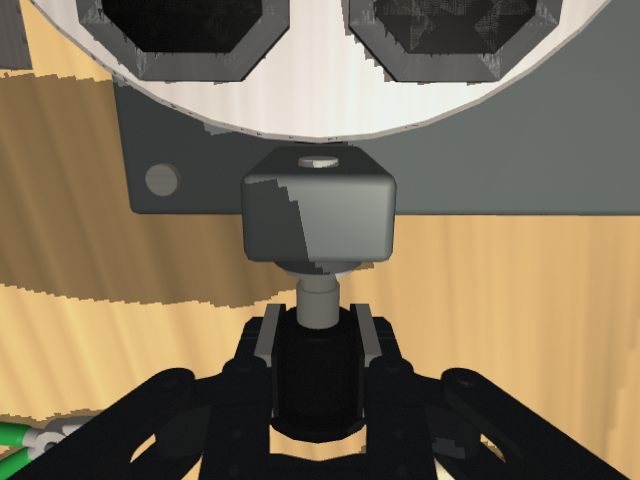

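The wrist view shows the knob gripped between the pads at (318,360). It stands well off the bracket, with the bare plunger rod showing at (318,300). The force doesn't show the stop yet, so I pull a little more with a firmer grip.

{"op": "drive_tool", "data": {
  "deltas": [
    [[0, 0, 0, 0, 0, 0], [-1, 0, 0, 0, 0, 0], [-2, 0, 0, 0, 0, 0], [-3, 0, 0, 0, 0, 0], [-3, 0, 0, 0, 0, 0]]
  ],
  "force": 110
}}

```text
time_s: 18.42
tool_pos: [597.9, -10.5, 65.0]
eef_rot: [-0.002, 0.759, 0.652, 0.004]
contact_force: [0.1, 24.4, 8.6]
width: 23.3
grip_force: 107.3
```

{"op": "drive_tool", "data": {
  "deltas": [
    [[-1, 0, 0, 0, 0, 0], [-2, 0, 0, 0, 0, 0], [-2, 0, 0, 0, 0, 0], [-2, 0, 0, 0, 0, 0], [-2, 0, 0, 0, 0, 0]]
  ]
}}

```text
time_s: 19.05
tool_pos: [597.9, -10.5, 65.0]
eef_rot: [-0.003, 0.758, 0.652, 0.005]
contact_force: [3.4, 33.8, 9.0]
width: 23.1
grip_force: 107.3
```

{"op": "drive_tool", "data": {
  "deltas": [
    [[1, 0, 0, 0, 0, 0], [1, 0, 0, 0, 0, 0], [1, 0, 0, 0, 0, 0], [1, 0, 0, 0, 0, 0], [1, 0, 0, 0, 0, 0]]
  ]
}}

```text
time_s: 19.68
tool_pos: [597.9, -10.5, 65.0]
eef_rot: [-0.003, 0.758, 0.652, 0.004]
contact_force: [1.3, 28.2, 8.6]
width: 23.2
grip_force: 107.3
```

Run:
```python
from h import *
from rig import job
s=readout.state();print(s["tool_pos"],s["contact_force"],s["grip_force"])
if s["tool_pos"][1]<-9.5 and s["contact_force"][1]>17: print(job.sign_off())
```

```text
[597.89704874 -10.49299262  64.96502959] [ 1.29816641 28.23375614  8.56883615] 107.32921957969666
the job is handed in; nothing more can be done
None
```

Both finished caps are in the tote, and the arm is holding the index plunger out about 16 mm against its stop; the job was handed in at about 19.7 s, with no verdict shown.

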